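# Refit a lamp cartridge and tug-test its spring clips

### The arm

A 6-joint arm with a two-finger parallel gripper is mounted at the origin on a cart in front of the work surface, level with it; the furniture and walls round the work are solid. World frame = base frame: x ahead of the robot, y to its left, z up, the work surface at z = 0. Lengths are in m, angles in rad, forces in N, time in s.
With the tool pointing down it reaches from about 0.425 to 0.95 m from the base axis. Payload 14.7 kg.
Tool frame: the origin (TCP) lies on the centre line of the jaws, within the pads' length; the fingertips stand 25 mm ahead of it and the grasp point (between the pads) lies 6 mm ahead of it; z points along the fingers, y is the direction in which the jaws open and shut (so a half turn about z gives the same grasp; the last joint's range is limited). The gripper opens to 85 mm and grips with 20 to 120 N. Pads are 22 mm wide; open, the fingers measure 114 mm over their backs; the gripper's body (76 mm by 85 mm) begins 54 mm behind the grasp point. The pads swing forward as they close: fully open they stand 13 mm farther back than shut.
Start: joints at [-1.335, 0.48, 1.596, -0, 1.065, -0.047], TCP at [0.181, -0.624, 0.256] pointing down, gripper open.
Joint ranges: [-2.75, 2.75], [-0.82, 2.05], [0.23, 2.67], [-1.56, 4.7], [0.09, 2.69], [-2.92, 2.92]. Speed limits (rad/s): [1.89, 1.89, 2.39, 3.01, 3.01, 3.01].

### API

Orientations are given as a rotation vector (axis times angle).
In Python, from bench import bot gives the robot as it stands.
- The arm moves only by the tool send_rows, never from a script. Its argument "commands" is a list of rows, each a list of 5 numbers: the shift along the world's x, y, z in mm, then the turn about the world's z in rad, then the opening, from 0 (shut) to 1 (fully open). A call has exactly 10 rows; each row shifts and turns the pose as measured when the row begins; what a row does not reach is not made up. A row lasts 1/12 s, in which the tool goes at most 41.7 mm and 7.16 degrees, less where a joint would pass 70% of its speed; a pose out of reach is approached as far as the arm can. A call is refused whole if a number of a shift passes 41.7 or a number of a turn 0.125, either way. A call with a gripper value outside its range is refused whole. The fingers move at their own pace and stop on an object; "grip_force" is the grip in N (left out, the last holds). Time passes only in rows, so rows that do not move let the fingers close, or fill a call up. It gives the time, the measured TCP pose, the force and the opening at its end, in the units of the state.
- bot.read_state(): the state, without advancing time (a new reading comes with each control period).
- bot.capture(name): name is "side" or "top"; returns (picture, depth): 480x640x3 uint8, red, green, blue; 480x640 float32, m along the optical axis (not along the pixel's ray), 0 where there is no reading.
- bot.camera_info(name): a dict with "mtx" (3x3 intrinsics, pixels), "pose" (4x4, takes a point from camera to world coordinates). Camera axes: x right, y down, z forward; pixel columns grow to the right and rows downward; lengths in m; the calibration is good to about 2 mm. A picture is of the moment at which its call begins. camera_info takes no time and is no camera call.
- bot.finish_job(): hands the job in, once; it reports no verdict.
The state is a dict: "t": time; "joint_pos": joint angles; "dq": joint speeds; "joint_efforts": joint torques, N m; "position": TCP position; "tool_rot": TCP orientation; "contact_force": force on the tool from outside, world axes, zero at the start; "ft_torque": the same for the moment, N m; "width": finger opening in m.
Only numpy, scipy, OpenCV 4.12 (cv2) and the standard library are available. Lean on these libraries where they do the work, as an engineer would, in place of code of your own. Each camera call takes 0.05 s, during which the arm holds its last target.

### The job

The lamp of this microscope illuminator has been serviced: put the lamp cartridge back into the lamp socket of the grey base, nose down, and press it home, without brute force, until the four spring clips snap over its collar. Then prove that the clips hold it: tug it straight up with a steady pull of about 10 N for about a second; near 20 N it would come out again. Leave it latched in the socket, let go of it, and do not knock about the loupe, objective and screwdriver lying beside the work.

Things in the scene. Friction and masses are not known exactly. Their poses are not given: they have to be found in the camera images.
- cartridge_nose (a point): Centre of the flat lower end of the lamp cartridge: loose, round, aluminium, 92 mm tall, 0.09 to 0.14 kg, standing upright on the worktop at first. From the nose up: barrel 26 mm wide to 34 mm (chamfer 2.5 mm); collar 35 mm wide at 39 to 40 mm, conical on both sides, to 43 mm; groove to 50 mm; black finned grip 30 mm wide, 50 to 92 mm. z points up; yaw does not matter.
- cartridge_grip (a point): Point on the cartridge's axis 72 mm above the nose, at the middle of the black finned grip (30 mm wide, 42 mm long): take it here from above, gripping firmly (50 N or more). Keep the fingertips 50 mm or more above the nose, clear of the clips.
- socket (a point): Centre of the lamp socket's mouth, level with the base's top, 38 mm above the worktop; z up. The vertical bore is 28 mm wide with a 2 mm chamfer; its solid floor is 33 mm down. From 28 mm down a spring contact in the floor pushes back against the nose, 3 to 7 N. A flat steel ring, 54 mm wide, round the mouth carries the clips.
- clip_level (a point): On the bore's axis 14 mm above the mouth, level (within 1 mm; its shims differ) with the rolled beads of the four spring-steel clip leaves, tops 18 mm above the mouth. They give outwards from a 26.6 mm circle; they touch the collar with the nose 19 to 21 mm below the mouth; pressing on takes 7 to 13 N, eases near 24 mm, then they snap into the groove and draw the cartridge down (up to 19 N if held).
- latched_level (a point): Point on the bore's axis 29.5 mm below the mouth: about where the nose rests when latched and let go. It may be 1 mm higher or lower, as the clip ring is shimmed. Pulled up from there the clips hold like a stiff spring of no set rate and let go near 20 N, so pull by the felt force, not to a height.
- lamp_base: Grey cast illuminator base, 180 x 116 x 38 mm, heavy and not moving; origin at the centre of its underside. The socket lies 45 mm to the -x side of its centre, a round field lens in a black collar (60 mm wide, up to 49 mm high) 45 mm to the +x side. On the -x end face: a black dimmer knob (12 mm proud) and a rocker switch.
- loupe: Bystander: black eye loupe, 36 x 36 x 34 mm, standing; origin at the centre of its underside.
- objective: Bystander: microscope objective, 25 mm in diameter, 34 mm tall, standing; origin at the centre of its underside.
- screwdriver: Bystander: small screwdriver with yellow handle, 132 mm long, 18 mm thick, lying along its y axis near the front edge; origin at the middle of its underside.

How it is judged:
By the outcome, as a careful person would: the job done as asked, in the order asked, and still so for the second after the job is handed in, with the robot touching nothing.
It also fails if it takes over 54 s, if anything falls off the work surface, if the arm or the gripper's body presses on something with over 40 N, if the wrist force passes 120 N, or if a joint passes its speed limit or range.

## Working session

There is one attempt and no reset: what is moved stays moved. The work goes in short steps, Python scripts to look and compute and a tool call to move; the robot and the scene stay as the last step left them, time stands still between calls to the robot, and variables do not carry over. Pictures are saved under pics/ and viewed, and the job is handed in when it is done.

Besides the shell and the picture viewer there is one more tool, called in YAML: its name, and indented under it one key for each argument. send_rows: Moves the arm, as the interface text tells. Its arguments: {"type":"object","properties":{"commands":{"type":"array"},"grip_force":{"type":"number"}},"required":["commands"]}

```bash
mkdir -p pics; ls; cat > h.py <<'E'
import numpy as np, cv2
from bench import bot
def cap(n,f):
    im,d=bot.capture(n); cv2.imwrite(f'pics/{f}.png',im[:,:,::-1]); np.savez(f'/tmp/{f}.npz',im=im,d=d); return im,d
def ray(n,u,v,z):
    c=bot.camera_info(n);K=np.array(c['mtx']);T=np.array(c['pose'])
    r=T[:3,:3]@np.linalg.inv(K)@np.array([u,v,1.]);o=T[:3,3];return o+r*(z-o[2])/r[2]
def cloud(n,d):
    c=bot.camera_info(n);K=np.array(c['mtx']);T=np.array(c['pose'])
    v,u=np.mgrid[:480,:640];p=np.stack([(u-K[0,2])/K[0,0]*d,(v-K[1,2])/K[1,1]*d,d],-1)
    return p@T[:3,:3].T+T[:3,3]
E
python3 - <<'E'
from h import *
for n in('top','side'):
    cap(n,n+'0');c=bot.camera_info(n);print(n,np.round(c['mtx'],1).tolist(),np.round(c['pose'],3).tolist())
print(bot.read_state())
E
```

```text
pics
top [[519.1, 0.0, 319.6], [0.0, 519.1, 237.1], [0.0, 0.0, 1.0]] [[0.019, -0.995, 0.098, 0.471], [-1.0, -0.019, 0.001, 0.01], [0.001, -0.098, -0.995, 1.001], [0.0, 0.0, 0.0, 1.0]]
side [[537.9, 0.0, 323.1], [0.0, 537.9, 243.2], [0.0, 0.0, 1.0]] [[0.74, -0.288, 0.607, -0.011], [-0.672, -0.337, 0.66, -0.574], [0.014, -0.896, -0.443, 0.453], [0.0, 0.0, 0.0, 1.0]]
{'t': 0.1, 'joint_pos': array([-1.33459142e+00,  4.80779798e-01,  1.59681428e+00,  1.13171556e-05,
        1.06508458e+00, -4.66072279e-02]), 'dq': array([ 0.00093595, -0.00069325, -0.00134078,  0.00017241,  0.00050344,
        0.00044474]), 'joint_efforts': array([ 9.93078283e-04, -9.52255726e+01, -4.31038427e+01,  1.73936141e-04,
        5.35747895e-03, -8.12302886e-06]), 'position': array([ 0.18132653, -0.62384233,  0.25572835]), 'tool_rot': array([-3.10916577e+00, -4.42600228e-01,  1.45946679e-04]), 'contact_force': array([ 0.04461906, -0.07500634,  0.54640926]), 'ft_torque': array([0.03856034, 0.04164667, 0.01779157]), 'width': 0.0851941858226553}
```

View pics/top0.png

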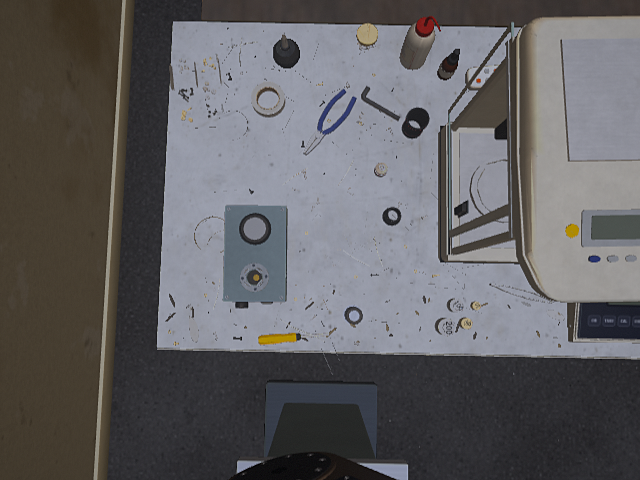

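View pics/side0.png

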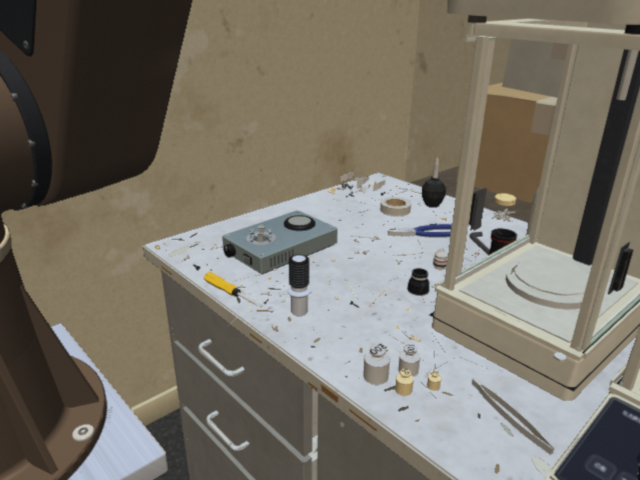

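The top view shows the base at (255,253) with the socket near (255,277) and the cartridge near (353,316). In the side view the cartridge is at (299,285), the loupe at (419,281) and the screwdriver at (222,284). I'll zoom in next.

```bash
python3 - <<'E'
from h import *
t=cv2.imread('pics/top0.png');s=cv2.imread('pics/side0.png')
a=cv2.resize(t[200:350,215:375],(640,600),interpolation=cv2.INTER_CUBIC)
b=cv2.resize(s[200:330,210:350],None,fx=4.5,fy=4.5,interpolation=cv2.INTER_CUBIC)
cv2.imwrite('pics/ta.png',a);cv2.imwrite('pics/sb.png',b)
d=np.load('/tmp/top0.npz')['d'];P=cloud('top',d)
for (u,v) in [(353,316),(343,316),(255,277),(255,265),(255,228),(230,240),(391,215),(380,169),(280,339),(320,280)]: print(u,v,np.round(P[v,u],4))
# cartridge top points
m=(P[...,2]>.075)&(P[...,2]<.105)&(P[...,0]<.6)&(P[...,0]>.2)&(abs(P[...,1])<.2)
print(m.sum(),P[m].mean(0) if m.any() else 0, P[m].min(0),P[m].max(0))
E
```

```text
353 316 [ 0.424  -0.0501  0.0893]
343 316 [ 0.4209 -0.0352  0.0371]
255 277 [0.4898 0.1323 0.0079]
255 265 [0.5116 0.1298 0.0334]
255 228 [0.5798 0.1307 0.0436]
230 240 [0.557  0.1772 0.0384]
391 215 [ 0.6154 -0.1276 -0.0015]
380 169 [ 0.6983 -0.1016  0.0325]
280 339 [0.3749 0.0811 0.0146]
320 280 [ 0.4866  0.0083 -0.0008]
245 [ 0.42466791 -0.05063757  0.09138257] [ 0.4102496  -0.06596069  0.07749496] [ 0.43957801 -0.03623357  0.09655686]
```

View pics/ta.png

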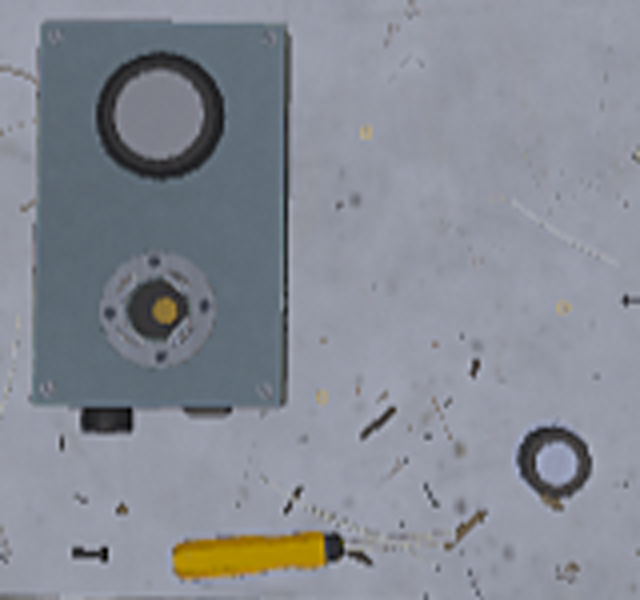

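View pics/sb.png

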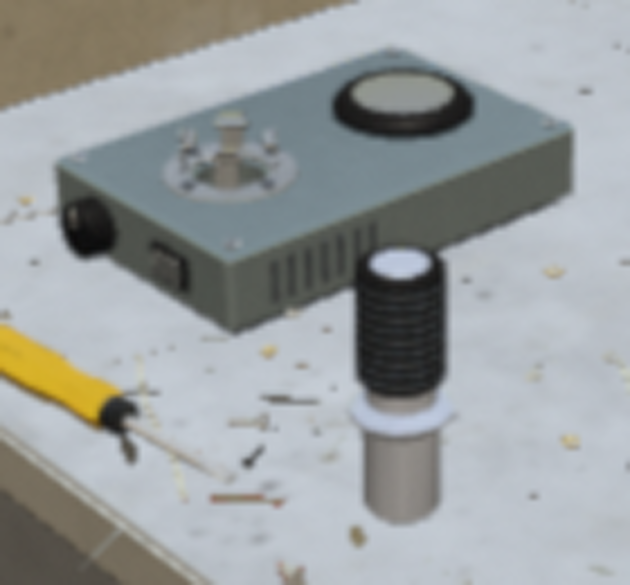

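```bash
python3 - <<'E'
from h import *
im=np.load('/tmp/top0.npz')['im'].astype(int);P=cloud('top',np.load('/tmp/top0.npz')['d'])
hsv=cv2.cvtColor(im.astype(np.uint8),cv2.COLOR_RGB2HSV)
# cartridge top bright disc and dark annulus
g=im.sum(2)/3
def comp(mask,u,v):
    n,l=cv2.connectedComponents(mask.astype(np.uint8)); return l==l[v,u]
roi=np.zeros(g.shape,bool);roi[302:330,340:368]=1
dark=comp((g<125)&roi,346,316)
c,_=cv2.findContours(dark.astype(np.uint8),0,1);c=max(c,key=len)
print('dark',cv2.minEnclosingCircle(c),dark.sum());e=cv2.fitEllipse(c);print(e)
print('cart',ray('top',*e[0],.092)); 
# ring: not base coloured
print([im[277,u].tolist() for u in (235,243,246,264,275)])
sat=im[...,2]-im[...,0]
roi=np.zeros(g.shape,bool);roi[258:298,235:275]=1
base=(sat>12)
m=comp((~base)&roi,245,277);c,_=cv2.findContours(m.astype(np.uint8),0,1);c=max(c,key=len)
e=cv2.fitEllipse(cv2.convexHull(c));print('ring',e,cv2.minEnclosingCircle(c)[0:2]);print(ray('top',*e[0],.039))
# base outline
top=cv2.morphologyEx((base).astype(np.uint8),cv2.MORPH_CLOSE,np.ones((3,3)))
roi=np.zeros(g.shape,np.uint8);roi[195:303,215:295]=1
c,_=cv2.findContours(top*roi,0,1);c=max(c,key=cv2.contourArea);r=cv2.minAreaRect(c);print('base',r)
for p in cv2.boxPoints(r):print(p,ray('top',*p,.038))
# lens
m=(P[...,2]>.02)&(P[...,2]<.06)&(g<95);m[:200]=0;m[250:]=0;m[:,:230]=0;m[:,280:]=0
c,_=cv2.findContours(m.astype(np.uint8),0,1);c=max(c,key=len);e=cv2.fitEllipse(c);print('lens',e,ray('top',*e[0],.047))
# side: cartridge
sP=cloud('side',np.load('/tmp/side0.npz')['d'])
v=sP[250:320,280:320].reshape(-1,3);q=v[(v[:,2]>.055)&(v[:,2]<.088)];print('side grip',q.mean(0),q.min(0),q.max(0),len(q))
E
```

```text
dark ((353.19232177734375, 316.5769348144531), 10.578757286071777) 191
((353.1842346191406, 315.764892578125), (17.00544548034668, 19.572189331054688), 161.4279022216797)
cart [ 0.42449913 -0.05027886  0.092     ]
[[92, 104, 115], [85, 89, 100], [81, 91, 100], [119, 124, 136], [95, 108, 118]]Traceback (most recent call last):
  File "<stdin>", line 19, in <module>
cv2.error: OpenCV(4.12.0) /io/opencv/modules/imgproc/src/shapedescr.cpp:361: error: (-201:Incorrect size of input array) There should be at least 5 points to fit the ellipse in function 'fitEllipseNoDirect'
```

```bash
python3 - <<'E'
from h import *
im=np.load('/tmp/top0.npz')['im'].astype(np.float32)
b=cv2.resize(im,None,fx=4,fy=4,interpolation=cv2.INTER_CUBIC)
s=cv2.GaussianBlur(b[...,2]-b[...,0],(0,0),2)
x0,y0=235*4,258*4
r=s[y0:y0+160,x0:x0+160];print(np.round(r[::16,::8]).astype(int))
m=(r<20.5).astype(np.uint8)
c,_=cv2.findContours(m,0,1);c=max(c,key=cv2.contourArea);e=cv2.fitEllipse(cv2.convexHull(c));
u=((e[0][0]+x0+.5)/4-.5,(e[0][1]+y0+.5)/4-.5);print('ring',u,np.array(e[1])/4,ray('top',*u,.039))
# base top outline
R=b[195*4:303*4,215*4:295*4];sr=R[...,2]-R[...,0];sr=cv2.GaussianBlur(sr,(0,0),2)
m=((sr>19)).astype(np.uint8);cv2.imwrite('pics/m.png',m*255)
c,_=cv2.findContours(m,0,1);c=max(c,key=cv2.contourArea);q=cv2.minAreaRect(c);print(q)
for p in cv2.boxPoints(q):print(ray('top',(p[0]+.5)/4-.5+215,(p[1]+.5)/4-.5+195,.038))
g=R.mean(2)[8:200,60:260];m=(g<75).astype(np.uint8)
c,_=cv2.findContours(m,0,1);c=max(c,key=cv2.contourArea);e=cv2.fitEllipse(c);u=((e[0][0]+60.5)/4-.5+215,(e[0][1]+8.5)/4-.5+195);print('lens',u,np.array(e[1])/4,ray('top',*u,.049))
sP=cloud('side',np.load('/tmp/side0.npz')['d'])
v=sP[250:320,280:320].reshape(-1,3);q=v[(v[:,2]>.055)&(v[:,2]<.088)&(v[:,0]<.5)];print('side grip',q.mean(0),q.min(0),q.max(0),len(q))
E
```

```text
[[ 22  22  22  23  23  23  23  22  22  22  23  23  23  23  23  24  24  24
   23  24]
 [ 23  22  22  23  23  23  23  24  22  21  22  22  23  23  24  23  23  23
   24  23]
 [ 22  22  23  23  24  21  18  17  18  17  16  18  17  17  19  23  24  23
   23  23]
 [ 23  23  23  23  19   8   6  15  19  11   6  12  13   6  15  17  16  24
   24  24]
 [ 22  23  24  17  18  23  10   3   0   5 -13 -21   4   7  16  18  17  21
   24  24]
 [ 22  23  24  15  16  18   9   2   2 -34 -88 -89 -53   2  15  16  16  18
   24  23]
 [ 23  23  23  15  17  15  12   5   0   2   5   6  13  17  10  17  13  23
   23  24]
 [ 23  23  23  24  16  19  14  13  13  16  14  17  18  16  17  14  24  23
   24  23]
 [ 23  23  23  24  24  22  18  15  15  17  17  15  17  11  24  24  23  23
   23  23]
 [ 23  24  24  23  24  23  23  23  24  23  23  23  23  24  24  23  24  24
   23  25]]
ring (254.04325485229492, 277.2144947052002) [30.13403511 30.37999153] [0.48879015 0.13021159 0.039     ]
((158.7603759765625, 233.7443389892578), (248.76577758789062, 389.3871765136719), 1.1759945154190063)
[0.44389333 0.18750306 0.038     ]
[0.62500802 0.19053288 0.038     ]
[0.62482955 0.07393638 0.038     ]
[0.44374173 0.07302817 0.038     ]
lens (254.6342658996582, 228.5464572906494) [31.62962723 32.02190018] [0.57811689 0.13068008 0.049     ]
side grip [ 0.41795885 -0.05869907  0.07149369] [ 0.40902568 -0.06640141  0.05508696] [ 0.43594788 -0.04205962  0.08799434] 426
```

View pics/m.png

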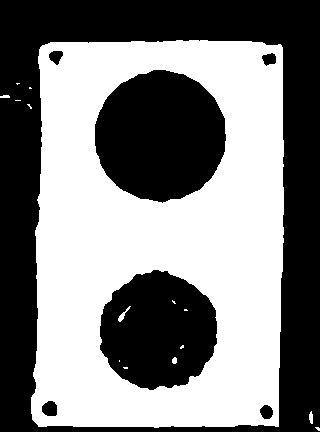

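```bash
python3 - <<'E'
from h import *
A=[]
for n in('top','side'):
    P=cloud(n,np.load(f'/tmp/{n}0.npz')['d']).reshape(-1,3);A.append(P[(P[:,2]>.06)&(P[:,2]<.7)&(P[:,1]<.3)&(P[:,1]>-.8)&(P[:,0]>.2)&(P[:,0]<.8)])
for y in np.arange(-.7,.05,.05):
  for n,Q in zip('ts',A):
    q=Q[(abs(Q[:,1]-y)<.025)]
    if len(q): i=q[:,0].argmin(); print(n,round(y,2),len(q),'minx',q[i].round(3),'maxz',q[:,2].max().round(3), 'minx z>.2',q[q[:,2]>.2][:,0].min() if (q[:,2]>.2).any() else None)
E
```

```text
s -0.5 709 minx [ 0.468 -0.487  0.06 ] maxz 0.071 minx z>.2 None
s -0.45 1604 minx [ 0.464 -0.472  0.06 ] maxz 0.143 minx z>.2 None
s -0.4 10052 minx [ 0.463 -0.38   0.438] maxz 0.441 minx z>.2 0.46338985002371075
t -0.35 277 minx [ 0.464 -0.326  0.446] maxz 0.472 minx z>.2 0.4638436303574084
s -0.35 7594 minx [ 0.462 -0.342  0.439] maxz 0.44 minx z>.2 0.4619446285848403
t -0.3 15429 minx [ 0.462 -0.279  0.444] maxz 0.495 minx z>.2 0.46184389321263514
s -0.3 12000 minx [ 0.459 -0.301  0.432] maxz 0.439 minx z>.2 0.45930969543890515
t -0.25 18730 minx [ 0.461 -0.248  0.443] maxz 0.494 minx z>.2 0.4612214423589719
s -0.25 14559 minx [ 0.46  -0.257  0.435] maxz 0.437 minx z>.2 0.4596662813057775
t -0.2 12953 minx [ 0.474 -0.225  0.445] maxz 0.48 minx z>.2 0.47352822562610253
s -0.2 3689 minx [ 0.524 -0.219  0.08 ] maxz 0.412 minx z>.2 0.532190142478077
t -0.15 39 minx [ 0.767 -0.17   0.061] maxz 0.065 minx z>.2 None
s -0.15 38 minx [ 0.767 -0.168  0.062] maxz 0.063 minx z>.2 None
t -0.1 4 minx [ 0.265 -0.075  0.409] maxz 0.412 minx z>.2 0.2647288975303942
s -0.1 3322 minx [ 0.2   -0.104  0.425] maxz 0.434 minx z>.2 0.20005301258938454
t -0.05 812 minx [ 0.253 -0.025  0.337] maxz 0.411 minx z>.2 0.2526874962531178
s -0.05 4501 minx [ 0.2   -0.047  0.312] maxz 0.4 minx z>.2 0.20003082040879672
t 0.0 1074 minx [0.242 0.022 0.245] maxz 0.387 minx z>.2 0.24152496832413642
s 0.0 730 minx [ 0.2   -0.011  0.253] maxz 0.298 minx z>.2 0.20002005785879873
```

send_rows:
  commands:
    - [15, 35, 0, 0, 1]
    - [15, 35, 0, 0, 1]
    - [15, 35, 0, 0, 1]
    - [15, 35, 0, 0, 1]
    - [15, 35, 0, 0, 1]
    - [15, 35, 0, 0, 1]
    - [15, 35, 0, 0, 1]
    - [15, 35, 0, 0, 1]
    - [15, 35, 0, 0, 1]
    - [15, 35, 0, 0, 1]
  grip_force: 80

```text
t: 0.93
position: [0.33, -0.2636, 0.252]
tool_rot: [-3.11, -0.428, 0.003]
contact_force: [2.0, -0.6, -0.2]
width: 0.0854
```

send_rows:
  commands:
    - [13, 30, -8, 0, 1]
    - [13, 30, -8, 0, 1]
    - [13, 30, -8, 0, 1]
    - [13, 30, -8, 0, 1]
    - [13, 30, -8, 0, 1]
    - [13, 30, -8, 0, 1]
    - [10, 22, -8, 0, 1]
    - [6, 11, -5, 0, 1]
    - [1, 1, 0, 0, 1]
    - [0, 0, 0, 0, 1]

```text
t: 1.77
position: [0.428, -0.0319, 0.1887]
tool_rot: [-3.11, -0.437, 0.001]
contact_force: [0.2, -1.0, -0.1]
width: 0.0855
```

```bash
python3 - <<'E'
from h import *
print(bot.read_state()['position'],bot.read_state()['contact_force'],bot.read_state()['joint_pos'])
E
```

```text
[ 0.42797698 -0.03185477  0.18869218] [ 0.24675745 -0.99447759 -0.07135989] [-1.45675105e-01  2.73200654e-01  2.15252806e+00  1.35207506e-03
  7.16753974e-01  1.14459342e+00]
```

send_rows:
  commands:
    - [-2, -9, -5, 0, 1]
    - [-1.5, -9, -10, 0, 1]
    - [0, 0, -10, 0, 1]
    - [0, 0, -10, 0, 1]
    - [0, 0, -10, 0, 1]
    - [0, 0, -10, 0, 1]
    - [0, 0, 0, 0, 1]
    - [0, 0, 0, 0, 1]
    - [0, 0, 0, 0, 1]
    - [0, 0, 0, 0, 1]

```text
t: 2.6
position: [0.4209, -0.0625, 0.1334]
tool_rot: [3.112, 0.425, 0.002]
contact_force: [0.3, 0.7, 0.9]
width: 0.0856
```

```bash
python3 - <<'E'
from h import *
s=bot.read_state();print(s['position'],s['contact_force'],s['tool_rot'])
im,_=cap('side','s1');cv2.imwrite('pics/s1z.png',cv2.resize(im[150:340,200:400,::-1],None,fx=3,fy=3))
E
```

```text
[ 0.42090654 -0.06254217  0.13343276] [0.34953132 0.72396766 0.93468482] [3.11169342e+00 4.24779865e-01 2.33002606e-03]
```

View pics/s1z.png

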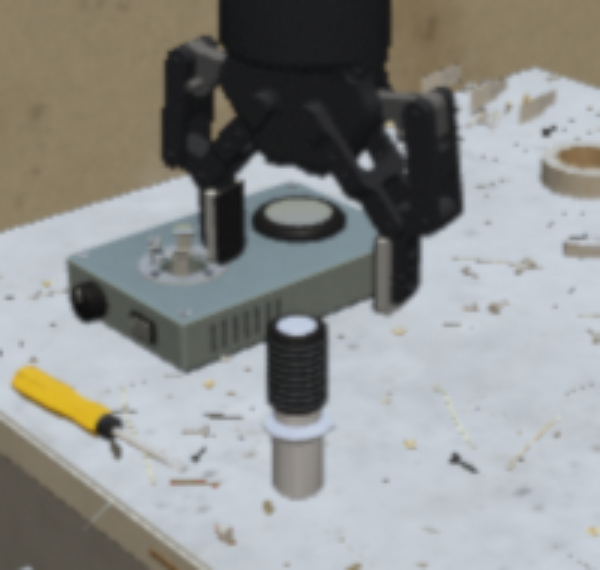

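The side view shows the open jaws straddling the space above the cartridge, whose top is at about (297,325) in the crop. The rows drift a little past target, so I'll use smaller steps.

send_rows:
  commands:
    - [0, 0, 0, 0, 1]
    - [1, 3, 0, 0, 1]
    - [1, 3, 0, 0, 1]
    - [1, 2, 0, 0, 1]
    - [0, 1, 0, 0, 1]
    - [0, 0, 0, 0, 1]
    - [0, 0, 0, 0, 1]
    - [0, 0, 0, 0, 1]
    - [0, 0, 0, 0, 1]
    - [0, 0, 0, 0, 1]

```text
t: 3.48
position: [0.4253, -0.0521, 0.1349]
tool_rot: [3.11, 0.428, 0.007]
contact_force: [-0.2, -0.6, 0.3]
width: 0.085
```

```bash
cat >> h.py <<'E'
def st():
    s=bot.read_state();print('t',round(s['t'],2),(s['position']*1000).round(2),'F',s['contact_force'].round(2),'M',s['ft_torque'].round(2),'rot',s['tool_rot'].round(4),'w',round(s['width']*1000,2),'dq',abs(s['dq']).max().round(4))
E
python3 -c "
from h import *
st()"
```

```text
t 3.48 [425.28 -52.07 134.94] F [-0.19 -0.61  0.34] M [-0.05  0.03  0.05] rot [3.1103 0.4277 0.0068] w 84.96 dq 0.0017
```

send_rows:
  commands:
    - [-0.4, 1, -5, 0, 1]
    - [-0.4, 0.8, -8, 0, 1]
    - [0, 0, -8, 0, 1]
    - [0, 0, -8, 0, 1]
    - [0, 0, -8, 0, 1]
    - [0, 0, -6, 0, 1]
    - [0, 0, -4, 0, 1]
    - [0, 0, -2, 0, 1]
    - [0, 0, 0, 0, 1]
    - [0, 0, 0, 0, 1]

```text
t: 4.32
position: [0.4232, -0.0501, 0.0791]
tool_rot: [3.111, 0.427, 0.003]
contact_force: [0.0, -0.5, 0.5]
width: 0.0852
```

```bash
python3 -c "
from h import *
st()"
```

```text
t 4.32 [423.24 -50.13  79.14] F [ 0.02 -0.49  0.51] M [ 0.07 -0.01 -0.03] rot [3.1113e+00 4.2700e-01 2.5000e-03] w 85.21 dq 0.0067
```

send_rows:
  commands:
    - [1, 0, 1, 0, 1]
    - [0, 0, 0, 0, 1]
    - [0, 0, 0, 0, 0]
    - [0, 0, 0, 0, 0]
    - [0, 0, 0, 0, 0]
    - [0, 0, 0, 0, 0]
    - [0, 0, 0, 0, 0]
    - [0, 0, 0, 0, 0]
    - [0, 0, 0, 0, 0]
    - [0, 0, 0, 0, 0]
  grip_force: 80

```text
t: 5.15
position: [0.4255, -0.0503, 0.0819]
tool_rot: [3.11, 0.427, 0.007]
contact_force: [-0.6, 0.0, -1.2]
width: 0.0285
```

```bash
python3 -c "
from h import *
st()"
```

```text
t 5.15 [425.45 -50.33  81.93] F [-0.62  0.   -1.15] M [-0.01  0.01 -0.01] rot [3.1102 0.4269 0.0074] w 28.47 dq 0.0018
```

send_rows:
  commands:
    - [0, 0, 4, 0, 0]
    - [0, 0, 8, 0, 0]
    - [0, 0, 12, 0, 0]
    - [0, 0, 12, 0, 0]
    - [0, 0, 12, 0, 0]
    - [0, 0, 12, 0, 0]
    - [0, 0, 12, 0, 0]
    - [0, 0, 8, 0, 0]
    - [0, 0, 4, 0, 0]
    - [0, 0, 0, 0, 0]

```text
t: 5.98
position: [0.4241, -0.0501, 0.1742]
tool_rot: [3.11, 0.427, 0.006]
contact_force: [-0.7, -0.4, -0.9]
width: 0.0284
```

```bash
python3 -c "
from h import *
st()
im,_=cap('side','s2');cv2.imwrite('pics/s2z.png',cv2.resize(im[120:310,200:400,::-1],None,fx=3,fy=3))"
```

```text
t 5.98 [424.1  -50.06 174.18] F [-0.69 -0.41 -0.94] M [ 0.   -0.03 -0.01] rot [3.1104 0.427  0.0064] w 28.43 dq 0.0133
```

View pics/s2z.png

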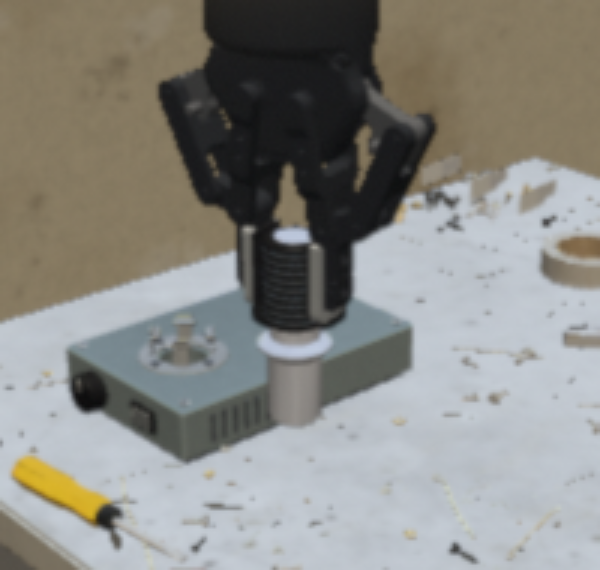

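send_rows:
  commands:
    - [3, 9, 0, 0, 0]
    - [6, 17, 0, 0, 0]
    - [8, 22, 0, 0, 0]
    - [8, 22, 0, 0, 0]
    - [8, 22, 0, 0, 0]
    - [8, 22, 0, 0, 0]
    - [8, 22, 0, 0, 0]
    - [7, 19, 0, 0, 0]
    - [4, 10, 0, 0, 0]
    - [2, 5, 0, 0, 0]

```text
t: 6.87
position: [0.4849, 0.1315, 0.1685]
tool_rot: [3.112, 0.42, -0.007]
contact_force: [-0.1, 0.6, -0.0]
width: 0.0283
```

```bash
python3 -c "
from h import *
st()"
```

```text
t 6.87 [484.91 131.5  168.52] F [-0.14  0.57 -0.02] M [ 0.03 -0.01 -0.02] rot [ 3.1123  0.42   -0.0073] w 28.33 dq 0.1323
```

send_rows:
  commands:
    - [0, 0, 0, 0, 0]
    - [0, 0, 0, 0, 0]
    - [0, 0, 0, 0, 0]
    - [0, 0, 0, 0, 0]
    - [2, -2, 0, 0, 0]
    - [1, -2, 0, 0, 0]
    - [0, 0, 0, 0, 0]
    - [0, 0, 0, 0, 0]
    - [0, 0, 0, 0, 0]
    - [0, 0, 0, 0, 0]

```text
t: 7.7
position: [0.4865, 0.1238, 0.1675]
tool_rot: [3.112, 0.416, -0.012]
contact_force: [0.6, 0.4, -1.4]
width: 0.0283
```

```bash
python3 -c "
from h import *
st()
im,_=cap('side','s3');cv2.imwrite('pics/s3z.png',cv2.resize(im[120:290,200:340,::-1],None,fx=3.5,fy=3.5,interpolation=2))
im,_=cap('top','t3');cv2.imwrite('pics/t3z.png',cv2.resize(im[200:320,200:320,::-1],None,fx=4,fy=4,interpolation=2))"
```

```text
t 7.7 [486.49 123.79 167.55] F [ 0.62  0.36 -1.38] M [0.02 0.02 0.02] rot [ 3.1122  0.4155 -0.0123] w 28.3 dq 0.0055
```

View pics/s3z.png

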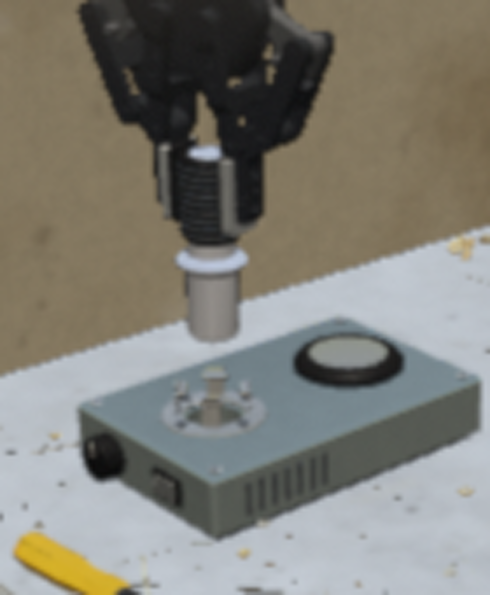

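```bash
python3 - <<'E'
from h import *
def proj(n,p):
    c=bot.camera_info(n);K=np.array(c['mtx']);T=np.array(c['pose'])
    q=T[:3,:3].T@(np.array(p)-T[:3,3]);q=K@q;return (q[:2]/q[2]).round(2)
im=np.load('/tmp/s3.npz')['im'].astype(np.float32)
print('pred nose',proj('side',[.4855,.1238,.0856]),'collar',proj('side',[.4855,.1238,.125]),'ring',proj('side',[.4889,.1303,.039]),'lens',proj('side',[.5781,.1307,.049]))
print('grasp-time C',proj('side',[.4245,-.0503,.0]),proj('side',[.4245,-.0503,.0395]))
b=cv2.resize(im,None,fx=4,fy=4,interpolation=2)
def sub(r,c):return (c+.5)/4-.5
# barrel edges: print gray rows
for v in (203,206,209,212):
    row=cv2.resize(im[v:v+1,245:280].mean(2),None,fx=4,fy=1,interpolation=2)[0];g=np.diff(cv2.GaussianBlur(row[None],(0,0),2)[0])
    i=np.argsort(-abs(g))[:1]; L=abs(g[:64]).argmax();R=64+abs(g[64:]).argmax()
    print(v,245+(L+1)/4-.125-.375+.0,245+(R+1)/4-.5,(L+R+2)/8-.5+245, 'w',(R-L)/4)
# old image cartridge on table
im0=np.load('/tmp/side0.npz')['im'].astype(np.float32)
for v in (298,301,304,307):
    row=cv2.resize(im0[v:v+1,280:320].mean(2),None,fx=4,fy=1,interpolation=2)[0];g=np.diff(cv2.GaussianBlur(row[None],(0,0),2)[0])
    L=abs(g[:76]).argmax();R=76+abs(g[76:]).argmax();print(v,(L+R+2)/8-.5+280,'w',(R-L)/4)
# ring in side
s=cv2.GaussianBlur(b[...,2]-b[...,0],(0,0),2)[225*4:250*4,240*4:285*4]
print(s[::8,::12].round().astype(int))
cv2.imwrite('pics/r3.png',cv2.resize(im[215:260,235:290,::-1],None,fx=10,fy=10,interpolation=2))
E
```

```text
pred nose [260.97 215.  ] collar [260.1  193.52] ring [261.31 237.62] lens [299.8 219.2]
grasp-time C [299.08 312.5 ] [298.92 290.02]
203 253.75 266.5 260.125 w 12.75
206 255.25 268.75 262.0 w 13.5
209 255.0 268.0 261.5 w 13.0
212 252.75 268.0 260.375 w 15.25
298 298.875 w 17.25
301 298.875 w 17.25
304 298.875 w 17.25
307 298.875 w 17.25
[[ 13  12  12  12  16  21  16   0  12  22  23  22  23  22  23]
 [ 12  13  16  19  22  22  10  10   9  22  22  22  23  22  22]
 [ 17  21  22  20  14  22  14 -10   4  22  18  22  22  23  23]
 [ 22  23  23  20   8  21  17 -13   5  20  13  22  23  24  23]
 [ 23  23  23  18   3  16  13 -15   5  16   1  20  23  23  23]
 [ 23  23  23  15  11   9  -5 -10   2   6  12  16  22  23  23]
 [ 23  23  20  15   9   9  -6 -12  -1   7   8  15  19  23  24]
 [ 23  23  17  16  13   0  -9 -12  -3   0  12  15  16  24  23]
 [ 23  23  19  13  13  12  -3  -8   4  12  12  10  22  23  24]
 [ 23  23  22  13  11  14  12   9  12  12  10  19  24  23  23]
 [ 20  23  23  23  19  16  16  13  16  18  23  23  23  23  24]
 [  2  19  24  23  23  23  23  23  24  24  23  23  24  23  23]
 [ -2   0  16  24  23  23  23  24  23  23  24  23  24  23  20]][ WARN:0@0.438] global loadsave.cpp:1063 imwrite_ Unsupported depth image for selected encoder is fallbacked to CV_8U.
```

View pics/r3.png

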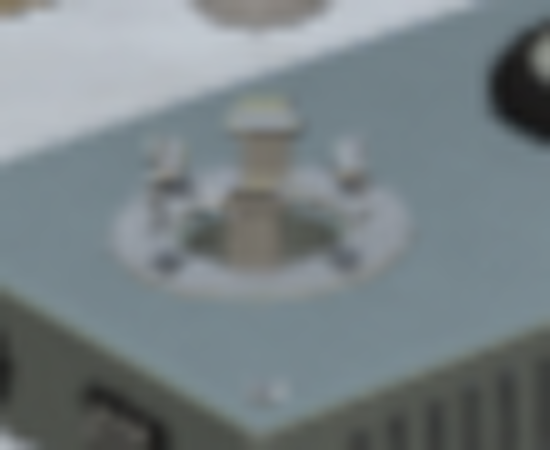

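send_rows:
  commands:
    - [1, 2, 0, 0, 0]
    - [1, 2, 0, 0, 0]
    - [1, 1.5, 0, 0, 0]
    - [0.3, 0.8, 0, 0, 0]
    - [0, 0, 0, 0, 0]
    - [0, 0, 0, 0, 0]
    - [0, 0, 0, 0, 0]
    - [0, 0, 0, 0, 0]
    - [0, 0, 0, 0, 0]
    - [0, 0, 0, 0, 0]

```text
t: 8.63
position: [0.49, 0.1314, 0.1674]
tool_rot: [3.112, 0.417, -0.013]
contact_force: [0.3, 1.0, -1.5]
width: 0.0283
```

```bash
python3 -c "
from h import *
st()"
```

```text
t 8.63 [490.02 131.44 167.44] F [ 0.27  1.   -1.55] M [-0.01 -0.01  0.  ] rot [ 3.112   0.4173 -0.0125] w 28.31 dq 0.002
```

```bash
cat >> h.py <<'E'
from scipy.spatial.transform import Rotation as Ro
G=Ro.from_rotvec([3.1102,.4269,.0074])
def nose():
    s=bot.read_state();R=Ro.from_rotvec(s['tool_rot'])
    n0=np.array([.4245,-.0503,0])-np.array([.42545,-.05033,.08193])
    n=s['position']+(R*G.inv()).apply(n0); ax=(R*G.inv()).apply([0,0,1])
    # undo yaw effect irrelevant
    print('nose',(n*1000).round(2),'axis',ax.round(4),'socket err',((n-[.4889,.1303,.038])*1000).round(2))
E
python3 -c "
from h import *
st();nose()"
```

```text
t 8.63 [490.02 131.44 167.44] F [ 0.27  1.   -1.55] M [-0.01 -0.01  0.  ] rot [ 3.112   0.4173 -0.0125] w 28.31 dq 0.002
nose [488.03 131.38  85.53] axis [0.0127 0.0012 0.9999] socket err [-0.87  1.08 47.53]
```

send_rows:
  commands:
    - [0.5, -0.5, -3, 0, 0]
    - [0.4, -0.5, -4, 0, 0]
    - [0, 0, -5, 0, 0]
    - [0, 0, -4, 0, 0]
    - [0, 0, -3, 0, 0]
    - [0, 0, -1, 0, 0]
    - [0, 0, 0, 0, 0]
    - [0, 0, 0, 0, 0]
    - [0, 0, 0, 0, 0]
    - [0, 0, 0, 0, 0]

```text
t: 9.47
position: [0.4906, 0.1301, 0.1446]
tool_rot: [3.112, 0.417, -0.014]
contact_force: [-0.2, -0.0, -0.6]
width: 0.028
```

```bash
python3 -c "
from h import *
st();nose()"
```

```text
t 9.47 [490.64 130.07 144.63] F [-0.16 -0.01 -0.56] M [-0.   -0.01 -0.06] rot [ 3.112   0.4169 -0.0142] w 28.02 dq 0.0022
nose [488.56 129.99  62.72] axis [0.0137 0.0014 0.9999] socket err [-0.34 -0.31 24.72]
```

send_rows:
  commands:
    - [0.3, 0.3, -2, 0, 0]
    - [0, 0, -2.5, 0, 0]
    - [0, 0, -2.5, 0, 0]
    - [0, 0, -2.5, 0, 0]
    - [0, 0, -2, 0, 0]
    - [0, 0, -2, 0, 0]
    - [0, 0, -1, 0, 0]
    - [0, 0, 0, 0, 0]
    - [0, 0, 0, 0, 0]
    - [0, 0, 0, 0, 0]

```text
t: 10.3
position: [0.491, 0.1308, 0.1288]
tool_rot: [3.112, 0.417, -0.014]
contact_force: [-0.3, 1.2, -0.3]
width: 0.0286
```

```bash
python3 -c "
from h import *
st();nose()"
```

```text
t 10.3 [490.98 130.8  128.77] F [-0.28  1.22 -0.32] M [ 0.33  0.1  -0.  ] rot [ 3.1125  0.4167 -0.0137] w 28.58 dq 0.0018
nose [488.93 130.77  46.86] axis [1.340e-02 9.000e-04 9.999e-01] socket err [0.03 0.47 8.86]
```

send_rows:
  commands:
    - [0, 0.5, -1, 0, 0]
    - [0, 0, -2, 0, 0]
    - [0, 0, -2, 0, 0]
    - [0, 0, -2, 0, 0]
    - [0, 0, -2, 0, 0]
    - [0, 0, -1, 0, 0]
    - [0, 0, 0, 0, 0]
    - [0, 0, 0, 0, 0]
    - [0, 0, 0, 0, 0]
    - [0, 0, 0, 0, 0]

```text
t: 11.13
position: [0.4909, 0.1312, 0.1177]
tool_rot: [3.112, 0.417, -0.014]
contact_force: [-0.3, 1.2, -1.1]
width: 0.0283
```

```bash
python3 -c "
from h import *
st();nose()"
```

```text
t 11.13 [490.85 131.22 117.69] F [-0.28  1.2  -1.09] M [ 0.17  0.16 -0.02] rot [ 3.1123  0.4168 -0.0141] w 28.25 dq 0.0021
nose [488.78 131.17  35.78] axis [0.0137 0.0011 0.9999] socket err [-0.12  0.87 -2.22]
```

send_rows:
  commands:
    - [0, 0.2, -1, 0, 0]
    - [0, 0, -2, 0, 0]
    - [0, 0, -2, 0, 0]
    - [0, 0, -2, 0, 0]
    - [0, 0, -2, 0, 0]
    - [0, 0, -2, 0, 0]
    - [0, 0, -1, 0, 0]
    - [0, 0, 0, 0, 0]
    - [0, 0, 0, 0, 0]
    - [0, 0, 0, 0, 0]

```text
t: 11.97
position: [0.4907, 0.1314, 0.1042]
tool_rot: [3.112, 0.417, -0.015]
contact_force: [-0.6, -0.5, -1.5]
width: 0.0282
```

```bash
python3 -c "
from h import *
st();nose()"
```

```text
t 11.97 [490.7  131.37 104.25] F [-0.6  -0.45 -1.52] M [0.16 0.12 0.02] rot [ 3.1122  0.4169 -0.0147] w 28.25 dq 0.0019
nose [488.6  131.31  22.34] axis [0.0141 0.0012 0.9999] socket err [ -0.3    1.01 -15.66]
```

send_rows:
  commands:
    - [0, 0, -1, 0, 0]
    - [0, 0, -1, 0, 0]
    - [0, 0, -1, 0, 0]
    - [0, 0, -1, 0, 0]
    - [0, 0, -1, 0, 0]
    - [0, 0, -1, 0, 0]
    - [0, 0, 0, 0, 0]
    - [0, 0, 0, 0, 0]
    - [0, 0, 0, 0, 0]
    - [0, 0, 0, 0, 0]

```text
t: 12.8
position: [0.4912, 0.1317, 0.099]
tool_rot: [3.113, 0.417, -0.012]
contact_force: [-2.8, 0.2, 2.9]
width: 0.0285
```

```bash
python3 -c "
from h import *
st();nose()"
```

```text
t 12.8 [491.2  131.72  99.  ] F [-2.8   0.2   2.89] M [0.18 0.4  0.03] rot [ 3.1126  0.4168 -0.012 ] w 28.45 dq 0.0011
nose [489.24 131.71  17.09] axis [1.240e-02 6.000e-04 9.999e-01] socket err [  0.34   1.41 -20.91]
```

send_rows:
  commands:
    - [-0.6, -0.2, 0, 0, 0]
    - [0, 0, -0.7, 0, 0]
    - [0, 0, -0.7, 0, 0]
    - [0, 0, -0.7, 0, 0]
    - [0, 0, -0.7, 0, 0]
    - [0, 0, 0, 0, 0]
    - [0, 0, 0, 0, 0]
    - [0, 0, 0, 0, 0]
    - [0, 0, 0, 0, 0]
    - [0, 0, 0, 0, 0]

```text
t: 13.63
position: [0.4912, 0.1316, 0.098]
tool_rot: [3.113, 0.417, -0.008]
contact_force: [-2.2, 0.9, 4.5]
width: 0.0283
```

```bash
python3 -c "
from h import *
st();nose()"
```

```text
t 13.63 [491.18 131.62  98.03] F [-2.19  0.94  4.51] M [0.21 0.4  0.02] rot [ 3.1128  0.4169 -0.008 ] w 28.27 dq 0.0021
nose [489.43 131.65  16.11] axis [9.9e-03 1.0e-04 1.0e+00] socket err [  0.53   1.35 -21.89]
```

send_rows:
  commands:
    - [-0.4, 0, -1, 0, 0]
    - [0, 0, -1, 0, 0]
    - [0, 0, -1, 0, 0]
    - [0, 0, -1, 0, 0]
    - [0, 0, -1, 0, 0]
    - [0, 0, -1, 0, 0]
    - [0, 0, 0, 0, 0]
    - [0, 0, 0, 0, 0]
    - [0, 0, 0, 0, 0]
    - [0, 0, 0, 0, 0]

```text
t: 14.47
position: [0.4908, 0.1314, 0.0909]
tool_rot: [3.113, 0.417, -0.009]
contact_force: [-1.3, 0.7, -2.5]
width: 0.0281
```

```bash
python3 -c "
from h import *
st();nose()"
```

```text
t 14.47 [490.82 131.44  90.89] F [-1.28  0.68 -2.55] M [0.15 0.09 0.03] rot [ 3.1126  0.4169 -0.0086] w 28.09 dq 0.0019
nose [489.04 131.45   8.97] axis [1.020e-02 3.000e-04 9.999e-01] socket err [  0.14   1.15 -29.03]
```

send_rows:
  commands:
    - [0, 0, -0.6, 0, 0]
    - [0, 0, -0.6, 0, 0]
    - [0, 0, -0.6, 0, 0]
    - [0, 0, 0, 0, 0]
    - [0, 0, 0, 0, 0]
    - [0, 0, 0, 0, 0]
    - [0, 0, 0, 0, 0]
    - [0, 0, 0, 0, 0]
    - [0, 0, 0, 0, 0]
    - [0, 0, 0, 0, 0]

```text
t: 15.3
position: [0.491, 0.1314, 0.0896]
tool_rot: [3.113, 0.417, -0.008]
contact_force: [-1.2, 1.3, 0.8]
width: 0.028
```

```bash
python3 -c "
from h import *
st();nose()
im,_=cap('side','s4');cv2.imwrite('pics/s4z.png',cv2.resize(im[150:290,200:340,::-1],None,fx=4,fy=4,interpolation=2))"
```

```text
t 15.3 [490.95 131.45  89.58] F [-1.17  1.29  0.78] M [ 0.1   0.29 -0.04] rot [ 3.1125  0.417  -0.0076] w 27.99 dq 0.0018
nose [489.22 131.46   7.66] axis [9.6e-03 3.0e-04 1.0e+00] socket err [  0.32   1.16 -30.34]
```

View pics/s4z.png

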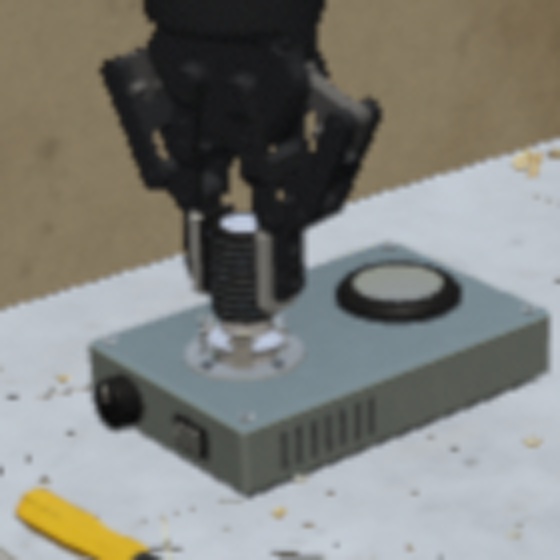

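The side view shows the collar at about (245,335) sitting under the clips and the grip just above them. The press read about +2 N at 30.3 mm depth and neutral near 29.4 mm, so it is latched. Now I'll raise it slowly for the tug.

send_rows:
  commands:
    - [0, 0, 0.5, 0, 0]
    - [0, 0, 0.5, 0, 0]
    - [0, 0, 0.3, 0, 0]
    - [0, 0, 0.2, 0, 0]
    - [0, 0, 0, 0, 0]
    - [0, 0, 0, 0, 0]
    - [0, 0, 0, 0, 0]
    - [0, 0, 0, 0, 0]
    - [0, 0, 0, 0, 0]
    - [0, 0, 0, 0, 0]

```text
t: 16.18
position: [0.4909, 0.1314, 0.0907]
tool_rot: [3.113, 0.417, -0.008]
contact_force: [-1.9, 1.0, -3.5]
width: 0.0283
```

```bash
python3 -c "
from h import *
st();nose()"
```

```text
t 16.18 [490.86 131.43  90.75] F [-1.93  1.01 -3.51] M [ 0.17  0.12 -0.01] rot [ 3.1126  0.4169 -0.0083] w 28.27 dq 0.002
nose [489.09 131.44   8.83] axis [1.000e-02 3.000e-04 9.999e-01] socket err [  0.19   1.14 -29.17]
```

send_rows:
  commands:
    - [0, 0, 0.4, 0, 0]
    - [0, 0, 0.4, 0, 0]
    - [0, 0, 0, 0, 0]
    - [0, 0, 0, 0, 0]
    - [0, 0, 0, 0, 0]
    - [0, 0, 0, 0, 0]
    - [0, 0, 0, 0, 0]
    - [0, 0, 0, 0, 0]
    - [0, 0, 0, 0, 0]
    - [0, 0, 0, 0, 0]

```text
t: 17.02
position: [0.4907, 0.1314, 0.0912]
tool_rot: [3.113, 0.417, -0.009]
contact_force: [0.2, 0.3, -5.0]
width: 0.0282
```

```bash
python3 -c "
from h import *
st();nose()"
```

```text
t 17.02 [490.72 131.42  91.25] F [ 0.16  0.27 -5.01] M [ 0.14 -0.04  0.  ] rot [ 3.1125  0.4169 -0.0089] w 28.19 dq 0.0014
nose [488.92 131.43   9.33] axis [1.040e-02 4.000e-04 9.999e-01] socket err [ 2.000e-02  1.130e+00 -2.867e+01]
```

send_rows:
  commands:
    - [0, 0, 0.4, 0, 0]
    - [0, 0, 0.4, 0, 0]
    - [0, 0, 0.4, 0, 0]
    - [0, 0, 0, 0, 0]
    - [0, 0, 0, 0, 0]
    - [0, 0, 0, 0, 0]
    - [0, 0, 0, 0, 0]
    - [0, 0, 0, 0, 0]
    - [0, 0, 0, 0, 0]
    - [0, 0, 0, 0, 0]

```text
t: 17.85
position: [0.4904, 0.1313, 0.0919]
tool_rot: [3.112, 0.417, -0.01]
contact_force: [0.9, 1.7, -10.1]
width: 0.0282
```

```bash
python3 -c "
from h import *
st();nose()"
```

```text
t 17.85 [490.42 131.34  91.91] F [  0.93   1.74 -10.12] M [ 0.26 -0.16 -0.  ] rot [ 3.1125  0.4168 -0.0103] w 28.22 dq 0.002
nose [488.54 131.33   9.99] axis [1.130e-02 6.000e-04 9.999e-01] socket err [ -0.36   1.03 -28.01]
```

send_rows:
  commands:
    - [0, 0, 0.1, 0, 0]
    - [0, 0, 0, 0, 0]
    - [0, 0, 0, 0, 0]
    - [0, 0, 0, 0, 0]
    - [0, 0, 0, 0, 0]
    - [0, 0, 0, 0, 0]
    - [0, 0, 0, 0, 0]
    - [0, 0, 0, 0, 0]
    - [0, 0, 0, 0, 0]
    - [0, 0, 0, 0, 0]

```text
t: 18.68
position: [0.4903, 0.1313, 0.0919]
tool_rot: [3.112, 0.417, -0.011]
contact_force: [1.2, 1.2, -10.7]
width: 0.0287
```

```bash
python3 -c "
from h import *
st();nose()"
```

```text
t 18.68 [490.35 131.33  91.89] F [  1.18   1.21 -10.67] M [ 0.25 -0.15  0.01] rot [ 3.1125  0.4168 -0.0105] w 28.66 dq 0.0018
nose [488.46 131.32   9.98] axis [1.140e-02 6.000e-04 9.999e-01] socket err [ -0.44   1.02 -28.02]
```

Steady near -10.5 N. I'll hold it for one more call to be sure of a full second.

send_rows:
  commands:
    - [0, 0, 0, 0, 0]
    - [0, 0, 0, 0, 0]
    - [0, 0, 0, 0, 0]
    - [0, 0, 0, 0, 0]
    - [0, 0, 0, 0, 0]
    - [0, 0, 0, 0, 0]
    - [0, 0, 0, 0, 0]
    - [0, 0, 0, 0, 0]
    - [0, 0, 0, 0, 0]
    - [0, 0, 0, 0, 0]

```text
t: 19.52
position: [0.4904, 0.1313, 0.0919]
tool_rot: [3.112, 0.417, -0.011]
contact_force: [1.4, 1.2, -10.8]
width: 0.0282
```

```bash
python3 -c "
from h import *
st();nose()"
```

```text
t 19.52 [490.37 131.32  91.89] F [  1.43   1.17 -10.8 ] M [ 0.26 -0.17  0.03] rot [ 3.1125  0.4169 -0.0105] w 28.22 dq 0.0015
nose [488.48 131.31   9.98] axis [1.140e-02 6.000e-04 9.999e-01] socket err [ -0.42   1.01 -28.02]
```

Next I lower the cartridge to take the load off.

send_rows:
  commands:
    - [0, 0, -0.5, 0, 0]
    - [0, 0, -0.5, 0, 0]
    - [0, 0, -0.5, 0, 0]
    - [0, 0, -0.3, 0, 0]
    - [0, 0, 0, 0, 0]
    - [0, 0, 0, 0, 0]
    - [0, 0, 0, 0, 0]
    - [0, 0, 0, 0, 0]
    - [0, 0, 0, 0, 0]
    - [0, 0, 0, 0, 0]

```text
t: 20.35
position: [0.4905, 0.1314, 0.0909]
tool_rot: [3.113, 0.417, -0.009]
contact_force: [-1.0, 0.1, -2.6]
width: 0.0284
```

```bash
python3 -c "
from h import *
st();nose()"
```

```text
t 20.35 [490.5  131.36  90.87] F [-0.97  0.14 -2.63] M [0.17 0.15 0.02] rot [ 3.1125  0.4169 -0.0094] w 28.4 dq 0.0021
nose [488.67 131.35   8.95] axis [1.070e-02 5.000e-04 9.999e-01] socket err [ -0.23   1.05 -29.05]
```

send_rows:
  commands:
    - [0, 0, -0.2, 0, 0]
    - [0, 0, 0, 0, 0.3]
    - [0, 0, 0, 0, 0.6]
    - [0, 0, 0, 0, 1]
    - [0, 0, 0, 0, 1]
    - [0, 0, 0, 0, 1]
    - [0, 0, 0, 0, 1]
    - [0, 0, 0, 0, 1]
    - [0, 0, 0, 0, 1]
    - [0, 0, 0, 0, 1]

```text
t: 21.18
position: [0.492, 0.1314, 0.0915]
tool_rot: [3.113, 0.417, -0.005]
contact_force: [0.3, 0.3, 0.5]
width: 0.0852
```

```bash
python3 -c "
from h import *
st()"
```

```text
t 21.18 [491.96 131.42  91.47] F [0.34 0.3  0.53] M [ 0.01 -0.02 -0.  ] rot [ 3.1125  0.4169 -0.0048] w 85.23 dq 0.0017
```

send_rows:
  commands:
    - [0, 0, 5, 0, 1]
    - [0, 0, 10, 0, 1]
    - [0, 0, 15, 0, 1]
    - [0, 0, 15, 0, 1]
    - [0, 0, 15, 0, 1]
    - [0, 0, 15, 0, 1]
    - [0, 0, 15, 0, 1]
    - [0, 0, 10, 0, 1]
    - [0, 0, 5, 0, 1]
    - [0, 0, 0, 0, 1]

```text
t: 22.02
position: [0.491, 0.1313, 0.2077]
tool_rot: [3.113, 0.417, -0.003]
contact_force: [-0.0, 0.6, 0.2]
width: 0.0854
```

```bash
python3 -c "
from h import *
st()
im,_=cap('side','s5');cv2.imwrite('pics/s5z.png',cv2.resize(im[160:330,190:470,::-1],None,fx=2.8,fy=2.8,interpolation=2))
z=im[195:255,230:290,::-1];cv2.imwrite('pics/s5y.png',cv2.resize(z,None,fx=9,fy=9,interpolation=2))"
```

```text
t 22.02 [490.98 131.28 207.74] F [-0.01  0.57  0.17] M [0.04 0.01 0.03] rot [ 3.1126e+00  4.1720e-01 -2.7000e-03] w 85.42 dq 0.0139
```

View pics/s5z.png

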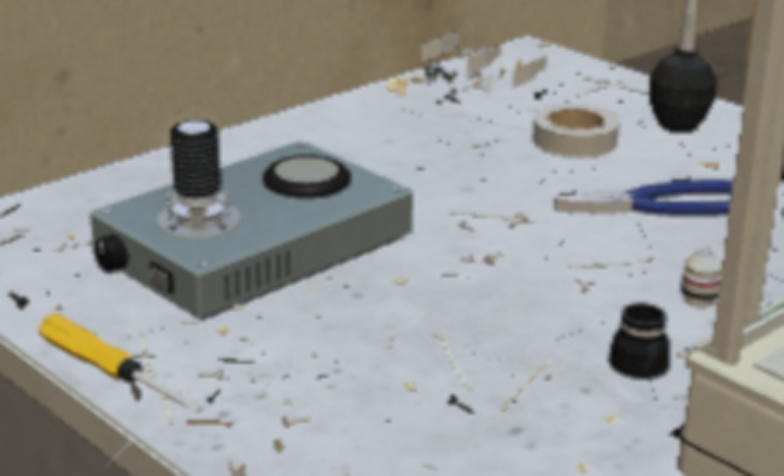

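View pics/s5y.png

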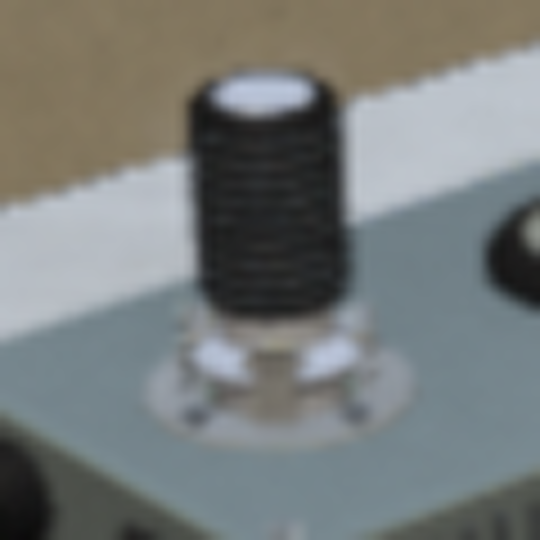

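The cartridge stands in the socket with the clip beads over its collar (crop (275,345)). The loupe, objective and screwdriver are where they were and the gripper is clear, so I'm handing in.

```bash
python3 -c "
from h import *
print(bot.finish_job())"
```

```text
the job is handed in; nothing more can be done
None
```

The lamp cartridge is back in its socket, latched, tug-tested and released. I handed the job in at about 22 s; no verdict was reported.

- **Insertion:** I gripped the cartridge by its finned grip at 80 N and lowered it nose down. The collar met the clips about 21 mm below the mouth, and the clips snapped over by about 29 mm. The highest upward force I read was 4.5 N. A light further press read only about 2 N, with the cartridge force-neutral near 29.4 mm down.
- **Tug test:** I raised the pull in small steps and held it at 10.1 to 10.8 N, as felt at the wrist and including the cartridge's roughly 1 N weight, for about 1.7 s. The nose rose only about 1.4 mm from rest, then I lowered it to take off the load and let go.
- **Final checks:** The last side view, taken with the gripper well above, shows the clips over the collar. The screwdriver and loupe look undisturbed; the objective is partly hidden behind the balance frame, and what shows of it looks undisturbed too. The wrist force was back near zero.
- **Disagreements:** The cartridge sat about 1 mm off my camera estimate of the socket in y, which is within the calibration. It was also tilted about 0.6° in the hand while going in. Forces were read only at the end of each move, so brief peaks, such as at the snap, were not seen.

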